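Clamp the glaze board and hold the spring clip open over its edge

TASK

First press the cam lever on the board stand all the way down, so that the upright glaze test board is clamped in. Then take the big steel spring clip off its rail by squeezing its two wings together, and bring it down, squeezed wide open and square to the board, over the middle of the board's top edge, so that the edge is well inside the gaping jaws and touches neither of them. Finish there, still holding the clip open around the edge in the gripper, so that somebody can slip a label in: do not let go.

Things in the scene. Friction and masses are not known exactly. Their poses are not given: they have to be found in the camera images.
- stand: Wooden board stand, fixed: base 100 (x) by 170 (y) by 30 mm high. An upright brown glaze test board, 4 mm thick (x), 150 mm wide (y), stands in it across its middle, its top 150 mm above the table, small tile swatches on the front (-x). Origin: centre of the underside, below the board; z up. The cam lever is on the -x side.
- board_edge (a point): Middle of the board's straight top edge, 150 mm above the table; x is across the 4 mm thickness, y along the edge, z up.
- lever (a joint): Angle of the stand's cam lever, rad: 0 level (down, clamped, hard stop); larger is raised; starts at 0.4 to 0.8. Stays where left; about 2 N at its end moves it. Hinge axis along stand y, 26 mm in front (-x) of the board, 48 mm above the table. Handle: flat bar 28 mm wide, 8 mm thick, reaching 95 mm from the hinge to stand -x, dark grip at its end.
- lever_pad (a point): Place to press on the lever: on the handle's top face, 80 mm from the hinge, 4 mm above the bar's mid-plane; moves with the lever.
- rail: Wooden clip rail, fixed: base 90 (x) by 160 mm (y), with a thin upright strip 4 mm thick (x) and 150 mm long (y), top edge 100 mm above the table. Origin: centre of the underside; z up. The clip straddles the strip, its axes parallel to the rail's; a small wooden peg 10 mm wide, fixed 66 mm from the middle at the +y end, is not part of the job.
- clip: Big steel spring clip, 50 g, upright on the rail's strip: wings up, jaws down, tips 16 mm below the strip's top. Origin: middle of pivot barrel (radius 6 mm); z up, y along barrel and jaws (40 mm wide), x the way it opens. Same turned half round. Jaw tips 42 mm below origin. Wings 36 mm wide (y), up to 45 mm above origin, 52 mm apart outside at the top when shut; hold them 28 mm above origin.
- jaw_a (a joint): How far the clip is open, rad: turn of one jaw, the other mirrors it. 0: jaw tips 4 mm apart; 0.26: fully open (hard stop), tips 25 mm apart, wings upright and parallel 30 mm apart outside, 6 to 44 mm above the clip's origin. Squeezing the wings opens the jaws; about 4 N on each wing starts it, 8 N holds it fully open.
Things that resemble listed ones, but are neither listed nor needed, are in the scene too. What is shaped like the stand but red is not meant. Leave any purple look-alike of the clip alone.

How it is judged (in metres and radians):
On the way, in this order (a step that is already met when the one before it is completed fails the run):
1. the cam lever is fully down while the clip is still on its rail (value of joint lever below 0.08 rad and distance of clip from where it was at the start of the episode below 0.012 m), for 0.2 s.
2. the clip is squeezed open and lifted clear of the rail by the fingers (contact force between clip and rail below 0.05 N and contact force between the fingers and clip above 2 N and distance of clip from where it was at the start of the episode above 0.03 m), for 0.1 s.
At the end, for the whole second after the job is handed in: Lever within 0.10 rad of level. Fingers hold the clip still, jaws open 0.17 rad or more, touching neither board nor stand; board edge 6 to 32 mm above the jaw tips, within 9 mm of mid-gap and 25 mm of the edge's middle; clip square and upright within 0.2 rad (value of joint lever below 0.1 rad and value of joint jaw_a above 0.17 rad and x of board_edge in the frame of clip between -0.009 and 0.009 m and y of board_edge in the frame of clip between -0.025 and 0.025 m and z of board_edge in the frame of clip between -0.036 and -0.01 m and angle between the x axis of clip and the x axis of board_edge, either way round below 0.2 rad and angle between the z axis of clip and the z axis of board_edge, either way round below 0.2 rad and contact force between clip and stand below 0.2 N and contact force between clip and the fingers above 2 N and linear speed of clip below 0.03 m/s); the arm keeps its last pose, push and grip.
It fails at once if the clip is dropped (height (world z) of clip below 0.06 m).
It also fails if it takes over 51 s, if anything falls off the work surface, if the arm or the gripper's body presses on something with over 40 N, if the wrist force passes 120 N, or if a joint passes its speed limit or range.

ROBOT

A 6-joint arm with a two-finger parallel gripper is mounted at the origin on the work surface. World frame = base frame: x ahead of the robot, y to its left, z up, the work surface at z = 0. Lengths are in mm, angles in rad, forces in N, time in s.
With the tool pointing down it reaches from about 275 to 750 mm from the base axis. Payload 10.2 kg.
Tool frame: the origin (TCP) lies between the finger pads; the fingertips stand 17 mm ahead of it and the grasp point (between the pads) lies 2 mm behind it (tips_ahead is the distance from the TCP to the fingertips, in mm); z points along the fingers, y is the line along which they close (so a half turn about z gives the same grasp; the last joint's range is limited). The gripper opens to 85 mm and grips with 20 to 120 N. Pads are 22 mm wide; open, the fingers measure 114 mm over their backs; the gripper's body (76 mm by 85 mm) begins 54 mm behind the grasp point. The pads swing forward as they close: fully open they stand 13 mm farther back than shut.
Start: joints at [0.982, 0.313, 1.498, -0, 1.331, -0.223], TCP at [187.804, 490.266, 248.294] pointing down, gripper open.
Joint ranges: [-2.94, 2.94], [-0.97, 2.17], [0.19, 2.56], [-1.23, 4.37], [0.02, 3.11], [-2.88, 2.88]. Speed limits (rad/s): [2.39, 2.39, 3.01, 3.14, 3.14, 3.14].

INTERFACE

Orientations are given as a unit quaternion [w, x, y, z].
In Python, from rig import sense, capture, finish_job, boxes_of, tips_ahead gives the robot as it stands.
- The arm moves only by the tool drive_tool, never from a script. Its argument "commands" is text: rows parted by semicolons, each of 7 numbers parted by spaces: the shift along the world's x, y, z in units of 0.1 m (1.0 is 0.1 m), then the turn, a rotation vector about the world's x, y, z in units of pi/4 rad (1.0 is pi/4 rad), then the opening in per cent of the stroke, from 0 (shut) to 100 (fully open). A call has 1 to 20 rows; each row shifts and turns the commanded pose from where the row before left it; what a row does not reach is not made up. A row lasts 1/12 s, in which the tool goes at most 41.7 mm and 7.16 degrees, less where a joint would pass 70% of its speed; a pose out of reach is approached as far as the arm can. A call with a number of a shift or a turn outside -1 to 1 is refused whole. A call with a gripper value outside its range is refused whole. The fingers move at their own pace and stop on an object; "force" is the grip in N (left out, the last holds). Time passes only in rows, so rows that do not move let the fingers close. It gives the time, the measured TCP pose, the force, the opening and the grip force at its end, in the units of the state.
- sense(): the state, without advancing time (a new reading comes with each control period).
- capture(name): name is "side" or "top"; returns a dict with "pixels" (400x640x3 uint8, blue, green, red), "fov_y" (degrees; the focal length in pixels is half the picture's height over the tangent of half this angle, whatever the lens; pixels are square), "cx", "cy" (the principal point, pixels), "position" and "attitude" of the camera in the world. Camera axes: x right, y down, z forward; pixel columns grow to the right and rows downward; lengths in mm; the calibration is good to about 2 mm. A picture is of the moment at which its call begins. There is no depth.
- finish_job(): hands the job in; it is judged then, once.
Trained networks look in a picture, given as the dict that the camera call returned (one of the last four; its "shot" number tells which), for a name from the list of things; names that differ only in an ending like _2 or _b are one class to them, and where a whole thing is asked for, a point or a joint stands for the part that bears it (a point fixed in the world has none). Each returns a list of dicts, best first, with "confidence" (0 to 1); they miss things now and then, are a little off and sometimes report something else, mostly with a low value. They report only what shows in the picture. A call takes as long as a camera call. They do not tell look-alikes from the thing itself.
- boxes_of(picture, name): "position" ([column, row] in pixels, amid what is visible of it).
The state is a dict: "time_s": time; "joints": joint angles; "dq": joint speeds; "tau": joint torques, N m; "eef_pos": TCP position; "ee_rot": TCP orientation; "force": force on the tool from outside, world axes, zero at the start; "wrist_torque": the same for the moment, N m; "grip_width": opening from 0.0 (shut) to 1.0 (fully open); "grip_force": force on a finger pad.
Only numpy, scipy, OpenCV 4.12 (cv2) and the standard library are available. Lean on these libraries where they do the work, as an engineer would, in place of code of your own. Each camera call takes 0.05 s, during which the arm holds its last target. There are 200 camera calls.

## Working session

There is one attempt and no reset: what is moved stays moved. The work goes in short steps, Python scripts to look and compute and a tool call to move; the robot and the scene stay as the last step left them, time stands still between calls to the robot, and variables do not carry over. Pictures are saved under pics/ and viewed, at most 10 in all, crops included, and the job is handed in when it is done.

Besides the shell and the picture viewer there is one more tool, called after "Request:" in YAML: its name, and indented under it one key for each argument. drive_tool: Moves the arm, as the interface text tells. Shifts and turns lie within -1 to 1; 1 stands for 0.1 m of shift or pi/4 rad of turn. Its arguments: {"type":"object","properties":{"commands":{"type":"string"},"force":{"type":"number"}},"required":["commands"]}

```bash
mkdir -p pics; cat > h.py <<'E'
import numpy as np,cv2
from scipy.spatial.transform import Rotation as R
from rig import *
def cam(p):
    f=p["pixels"].shape[0]/2/np.tan(np.radians(p["fov_y"])/2)
    q=np.array(p["attitude"],float)
    M=R.from_quat(q[[1,2,3,0]]).as_matrix() if q.size==4 else q.reshape(3,3)
    return f,M,np.array(p["position"],float)
def onz(p,uv,z):
    f,M,c=cam(p); d=M@np.array([(uv[0]-p["cx"])/f,(uv[1]-p["cy"])/f,1]); return c+d*(z-c[2])/d[2]
def proj(p,X):
    f,M,c=cam(p); v=M.T@(np.array(X,float)-c); return np.array([p["cx"]+f*v[0]/v[2],p["cy"]+f*v[1]/v[2]])
E
python3 - <<'E'
from h import *
print({k:v for k,v in sense().items() if k in("time_s","eef_pos","ee_rot","grip_width")})
o=[]
for n in("top","side"):
    p=capture(n); o.append(p["pixels"]); print(n,{k:v for k,v in p.items() if k!="pixels"})
    cv2.imwrite(f"pics/{n}0.png",p["pixels"])
    for t in("stand","rail","clip","lever","lever_pad","board_edge"):
        try: print(t,[(np.round(b["position"]).tolist(),round(b["confidence"],2)) for b in boxes_of(p,t)])
        except Exception as e: print(t,e)
E
```

```text
{'time_s': 0.0, 'eef_pos': array([187.64243767, 490.04792071, 247.70696135]), 'ee_rot': array([-2.79179129e-04,  1.81878023e-01,  9.83320851e-01, -6.40705643e-04]), 'grip_width': 1.0005569693247576}
top {'fov_y': 55.76500582325496, 'cx': 319.9053044209304, 'cy': 195.19711203131038, 'position': array([ 287.54306682, -133.08243779, 1048.75158341]), 'attitude': array([ 0.06589581, -0.63864014,  0.76283721, -0.07665446]), 'shot': 1}
stand [([471.0, 242.0], 0.93), ([334.0, 156.0], 0.73), ([342.0, 169.0], 0.68)]
rail [([195.0, 186.0], 0.57)]
clip [([188.0, 240.0], 0.76), ([191.0, 167.0], 0.69), ([340.0, 168.0], 0.2)]
lever [([344.0, 169.0], 0.71), ([486.0, 264.0], 0.62)]
lever_pad [([485.0, 261.0], 0.93), ([342.0, 170.0], 0.6)]
board_edge [([333.0, 155.0], 0.69), ([471.0, 240.0], 0.57)]
side {'fov_y': 49.443148666226556, 'cx': 330.9415352239987, 'cy': 203.03749563919214, 'position': array([   71.42376195, -1034.91602913,   974.69971034]), 'attitude': array([-0.40786747,  0.89005866, -0.18339915,  0.08834285]), 'shot': 2}
stand [([384.0, 229.0], 0.87), ([333.0, 356.0], 0.86)]
rail [([327.0, 168.0], 0.7)]
clip [([335.0, 148.0], 0.59), ([284.0, 170.0], 0.44)]
lever [([369.0, 228.0], 0.72)]
lever_pad [([372.0, 233.0], 0.58)]
board_edge [([333.0, 358.0], 0.86), ([381.0, 233.0], 0.83)]
```

View pics/top0.png

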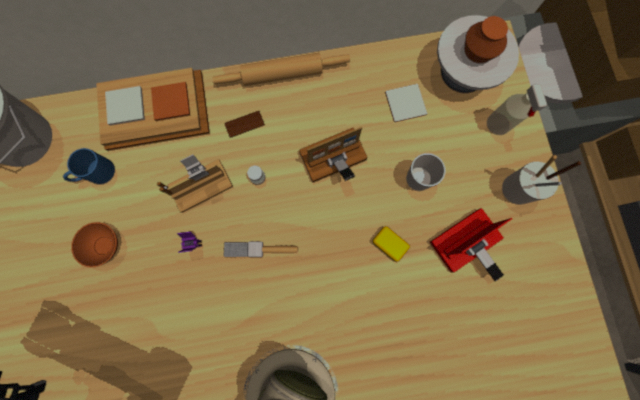

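View pics/side0.png

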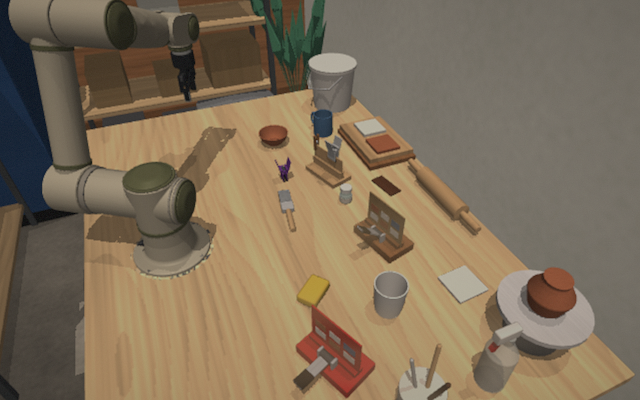

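Candidates: in the top picture, the stands are brown (334,156) and red (471,242); the brown one is meant. The clips are steel on the rail (191,167) and purple (188,241); the steel one is meant. I'll confirm in one enlarged crop.

```bash
python3 - <<'E'
import cv2
a=cv2.imread("pics/top0.png")[115:215,150:370]
b=cv2.imread("pics/side0.png")[125:265,300:420]
a=cv2.resize(a,None,fx=3.6,fy=3.6,interpolation=cv2.INTER_CUBIC)
cv2.imwrite("pics/c1.png",a)
cv2.imwrite("pics/c2.png",cv2.resize(b,None,fx=4.2,fy=4.2,interpolation=cv2.INTER_CUBIC))
E
```

```text
(no output)
```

View pics/c1.png

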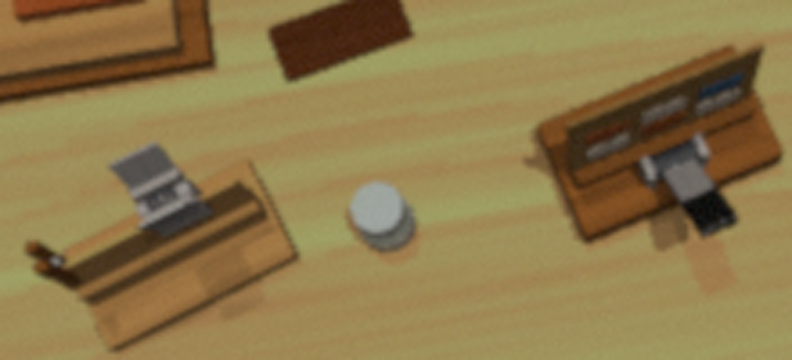

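View pics/c2.png

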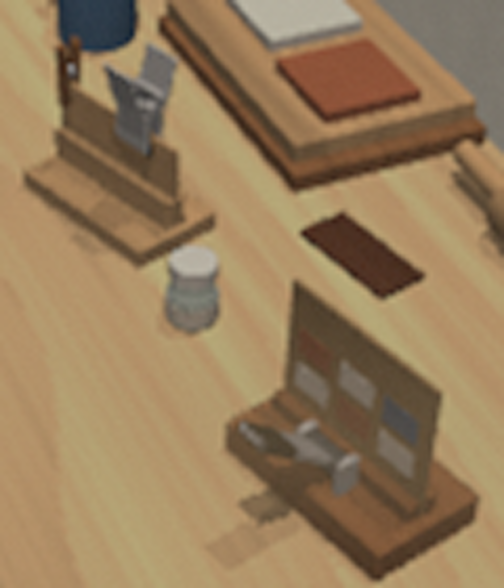

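The crops confirm the targets: the brown stand with its lever at about (344,169) in the full top picture, and the steel clip on the rail's strip at about (195,167), peg at the left (+y) end. Next I'll fit the poses from corners seen in both views.

```bash
cat > fit.py <<'E'
from h import *
from scipy.optimize import least_squares
T=lambda u,v:(150+(u+.5)/3.6-.5,115+(v+.5)/3.6-.5)
S=lambda u,v:(300+(u+.5)/4.2-.5,125+(v+.5)/4.2-.5)
P={n:capture(n) for n in("top","side")}
def fit(obs,x0,nz=0):
    def res(q,w=1):
        c,s=np.cos(q[2]),np.sin(q[2]); r=[]
        for cam_,X,uv in obs:
            X=[v if v is not None else q[3] for v in X]
            W=[q[0]+c*X[0]-s*X[1],q[1]+s*X[0]+c*X[1],X[2]]
            r+=list(proj(P[cam_],W)-uv)
        return np.array(r)
    o=least_squares(res,x0,loss="soft_l1"); print(np.round(o.x,3)); print(np.round(res(o.x).reshape(-1,2),1).tolist()); return o.x
t,s="top","side"
for u in[(334,156)]: g=onz(P[t],u,100)
print("guess",g, onz(P[t],(195,180),50))
# yaw guess: from board ends
a,b=onz(P[t],T(568,123),150),onz(P[t],T(762,48),150); d=a-b; yaw=np.arctan2(-d[0],d[1]); print(a,b,np.linalg.norm(d),yaw)
st=fit([(t,(0,75,150),T(568,123)),(t,(0,-75,150),T(762,48)),(t,(-50,85,30),T(588,238)),(t,(-50,-85,30),T(780,157)),(t,(50,85,30),T(538,126)),
 (s,(0,75,150),S(296,283)),(s,(0,-75,150),S(438,395)),(s,(-50,85,30),S(230,430)),(s,(-50,-85,30),S(372,553)),(s,(50,-85,30),S(477,500))],[g[0],g[1],yaw])
g=onz(P[t],(195,180),50)
rl=fit([(t,(0,-75,100),T(243,183)),(t,(45,-80,None),T(250,162)),(t,(-45,-80,None),T(297,259)),(t,(-45,80,None),T(113,349)),
 (s,(0,-75,100),S(178,155)),(s,(45,-80,None),S(214,217)),(s,(-45,-80,None),S(138,255)),(s,(-45,80,None),S(26,178))],[g[0],g[1],yaw,15])
r=rl[2]
cl=fit([(t,(26,18,171),T(110,163)),(t,(26,-18,171),T(152,145)),(s,(26,18,171),S(150,45)),(s,(26,-18,171),S(177,58)),(s,(-26,18,171),S(108,68)),(s,(-26,-18,171),S(140,88))],[g[0],g[1],r])
c,s_=np.cos(r),np.sin(r); d=cl[:2]-rl[:2]; print("clip in rail",c*d[0]+s_*d[1],-s_*d[0]+c*d[1])
for h in np.arange(.3,.95,.1):
    x=-26-80*np.cos(h)-4*np.sin(h); z=48+80*np.sin(h)+4*np.cos(h); C,Q=np.cos(st[2]),np.sin(st[2])
    W=[st[0]+C*x,st[1]+Q*x,z]; print(round(h,1),np.round(W),proj(P["top"],W).round(),proj(P["side"],W).round())
E
python3 fit.py
```

```text
guess [ 576.36533163 -219.54475365  100.        ] [591.33350951 160.76951532  50.        ]
[ 591.19222422 -153.25584572  150.        ] [ 621.39744137 -296.14013007  150.        ] 146.04202770709094 0.20832919627715507
[ 6.05084e+02 -2.25552e+02  2.16000e-01]
[[-0.2, 0.9], [1.1, -0.1], [-0.8, -0.0], [1.9, -0.1], [-0.3, -0.7], [-0.4, -0.8], [0.0, 0.1], [-1.5, -2.2], [0.7, 1.3], [0.6, -0.4]]
[5.84220e+02 1.57848e+02 2.97000e-01 1.51750e+01]
[[-0.5, -0.4], [0.8, -0.6], [0.8, -0.1], [-0.7, 0.6], [-0.4, -0.2], [0.6, 0.1], [-0.0, 0.9], [-1.1, -1.1]]
[5.92809e+02 1.26380e+02 4.73000e-01]
[[0.4, 1.1], [1.2, -2.5], [-1.0, -1.3], [0.7, -0.8], [-0.6, -0.6], [-0.1, -1.6]]
clip in rail -0.9950925467630789 -32.60339566699609
0.3 [ 504. -248.   75.] [349. 183.] [357. 237.]
0.4 [ 506. -247.   83.] [349. 181.] [358. 235.]
0.5 [ 509. -247.   90.] [349. 180.] [359. 233.]
0.6 [ 513. -246.   96.] [348. 178.] [360. 231.]
0.7 [ 517. -245.  103.] [348. 176.] [361. 229.]
0.8 [ 522. -244.  108.] [347. 173.] [363. 227.]
0.9 [ 528. -242.  113.] [346. 171.] [364. 224.]
```

Request:
drive_tool:
  commands: "0.166 -0.367 -0.045 0 0 -0.063 0; 0.166 -0.367 -0.045 0 0 -0.063 0; 0.166 -0.367 -0.045 0 0 -0.063 0; 0.166 -0.367 -0.045 0 0 -0.063 0; 0.166 -0.367 -0.045 0 0 -0.063 0; 0.166 -0.367 -0.045 0 0 -0.063 0; 0.166 -0.367 -0.045 0 0 -0.063 0; 0.166 -0.367 -0.045 0 0 -0.063 0; 0.166 -0.367 -0.045 0 0 -0.063 0; 0.166 -0.367 -0.045 0 0 -0.063 0; 0.166 -0.367 -0.045 0 0 -0.063 0; 0.166 -0.367 -0.045 0 0 -0.063 0; 0.166 -0.367 -0.045 0 0 -0.063 0; 0.166 -0.367 -0.045 0 0 -0.063 0; 0.166 -0.367 -0.045 0 0 -0.063 0; 0.166 -0.367 -0.045 0 0 -0.063 0; 0.166 -0.367 -0.045 0 0 -0.063 0; 0.166 -0.367 -0.045 0 0 -0.063 0; 0.166 -0.367 -0.045 0 0 -0.063 0; 0.166 -0.367 -0.045 0 0 -0.063 0"
  force: 40

```text
time_s: 2.47
eef_pos: [520.2, -245.8, 158.0]
ee_rot: [0.0, 0.628, 0.778, 0.0]
force: [0.5, 1.3, 0.1]
grip_width: 0.002
grip_force: 0.0
```

Request:
drive_tool:
  commands: "0 0 -0.15 0 0 0 0; 0 0 -0.15 0 0 0 0; 0 0 -0.15 0 0 0 0; 0 0 -0.15 0 0 0 0; 0 0 -0.15 0 0 0 0; 0 0 -0.1 0 0 0 0; 0 0 0 0 0 0 0"

```text
time_s: 3.05
eef_pos: [519.1, -243.3, 71.5]
ee_rot: [-0.002, 0.627, 0.779, -0.0]
force: [-0.7, 0.5, 0.1]
grip_width: 0.003
grip_force: 0.0
```

```bash
python3 -c "
from rig import *; print(tips_ahead() if callable(tips_ahead) else tips_ahead)"
```

```text
17.0
```

Request:
drive_tool:
  commands: "0 0 -0.03 0 0 0 0; 0 0 -0.02 0 0 0 0; 0 0 0 0 0 0 0; 0 0 0 0 0 0 0; 0 0 0 0 0 0 0"

```text
time_s: 3.47
eef_pos: [520.1, -243.9, 69.0]
ee_rot: [0.001, 0.627, 0.779, 0.0]
force: [-1.5, -0.0, 4.2]
grip_width: -0.001
grip_force: 2.0
```

```bash
python3 - <<'E'
from h import *
print(sense()["force"],sense()["eef_pos"])
a=capture("side")["pixels"][180:270,330:430]; b=capture("top")["pixels"][125:215,290:390]
f=lambda i:cv2.resize(i,None,fx=4,fy=4,interpolation=cv2.INTER_CUBIC)
cv2.imwrite("pics/l1.png",np.hstack([f(a),f(b)]))
E
```

```text
[-1.50964191 -0.01896878  4.24390531] [ 520.10499356 -243.90777361   69.01226751]
```

View pics/l1.png

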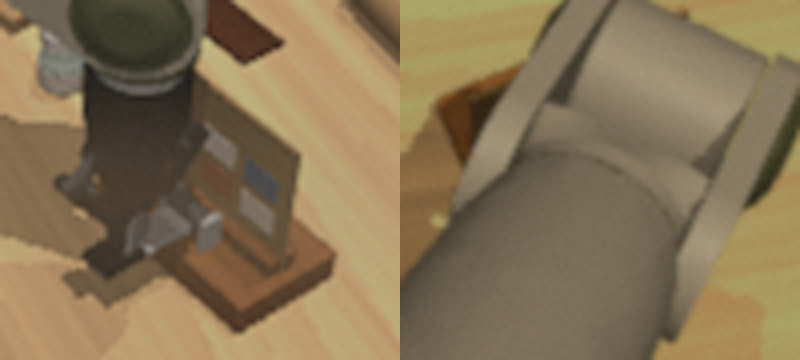

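The side view shows the shut fingers on the lever, near level. I'll press on until the force rises.

Request:
drive_tool:
  commands: "0 0 -0.03 0 0 0 0; 0 0 0 0 0 0 0; 0 0 0 0 0 0 0; 0 0 0 0 0 0 0"

```text
time_s: 3.9
eef_pos: [520.3, -244.1, 68.2]
ee_rot: [0.001, 0.627, 0.779, -0.0]
force: [-7.6, 3.7, 26.9]
grip_width: -0.001
grip_force: 13.2
```

Request:
drive_tool:
  commands: "0 0 0.4 0 0 0 0; 0 0 0.4 0 0 0 0; 0 0 0.4 0 0 0 0; 0.066 0.337 0.03 0 0 0.01 100; 0.066 0.337 0.03 0 0 0.01 100; 0.066 0.337 0.03 0 0 0.01 100; 0.066 0.337 0.03 0 0 0.01 100; 0.066 0.337 0.03 0 0 0.01 100; 0.066 0.337 0.03 0 0 0.01 100; 0.066 0.337 0.03 0 0 0.01 100; 0.066 0.337 0.03 0 0 0.01 100; 0.066 0.337 0.03 0 0 0.01 100; 0.066 0.337 0.03 0 0 0.01 100; 0.066 0.337 0.03 0 0 0.01 100; 0 0 0 0 0 0 100; 0 0 0 0 0 0 100"

```text
time_s: 5.23
eef_pos: [592.3, 128.5, 218.0]
ee_rot: [-0.0, 0.592, 0.806, -0.0]
force: [-0.1, 0.0, 0.0]
grip_width: 1.001
grip_force: 0.0
```

```bash
python3 - <<'E'
from h import *
s=sense(); print(s["eef_pos"],s["ee_rot"],s["grip_width"])
a=capture("side")["pixels"][120:210,280:380]; p=capture("top"); b=p["pixels"][130:220,150:250]
f=lambda i:cv2.resize(i,None,fx=4,fy=4,interpolation=cv2.INTER_CUBIC)
cv2.imwrite("pics/g1.png",np.hstack([f(a),f(b)]))
q=capture("side")
print([(b["position"],b["confidence"]) for b in boxes_of(q,"lever_pad")])
E
```

```text
[592.28369143 128.48849082 217.95612136] [-9.06664986e-05  5.91661960e-01  8.06186153e-01 -6.70751528e-05] 1.0010981363374674
[([312.0, 369.4], 0.77), ([367.3, 238.5], 0.76)]
```

View pics/g1.png

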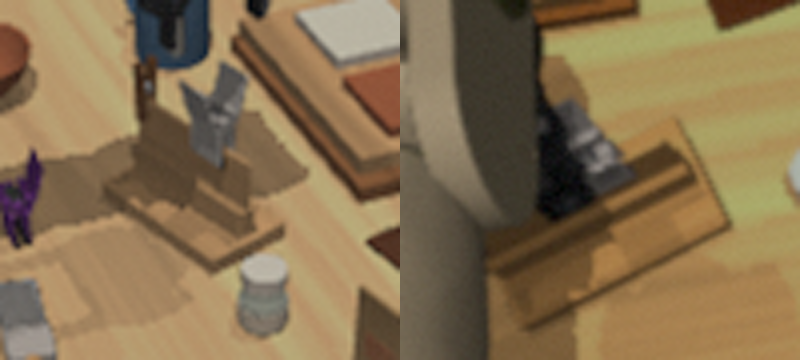

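Request:
drive_tool:
  commands: "0.01 -0.02 -0.15 0 0 0 100; 0 0 -0.2 0 0 0 100; 0 0 -0.2 0 0 0 100; 0 0 -0.1 0 0 0 100; 0 0 0 0 0 0 100; 0 0 0 0 0 0 75; 0 0 0 0 0 0 60; 0 0 0 0 0 0 50; 0 0 0 0 0 0 40; 0 0 0 0 0 0 35; 0 0 0 0 0 0 30; 0 0 0 0 0 0 20; 0 0 0 0 0 0 20; 0 0 0 0 0 0 20"
  force: 30

```text
time_s: 6.6
eef_pos: [593.4, 125.0, 153.3]
ee_rot: [-0.0, 0.593, 0.805, -0.0]
force: [0.4, -0.4, -1.4]
grip_width: 0.334
grip_force: 31.3
```

```bash
python3 - <<'E'
from h import *
s=sense(); print(s["eef_pos"],s["ee_rot"],s["grip_width"],s["grip_force"],s["force"],s["wrist_torque"])
a=capture("side")["pixels"][110:190,280:380]
cv2.imwrite("pics/g2.png",cv2.resize(a,None,fx=6,fy=6,interpolation=cv2.INTER_CUBIC))
E
```

```text
[593.39959152 124.96005708 153.27982497] [-2.51850533e-05  5.92773902e-01  8.05368922e-01 -2.49655309e-05] 0.3342644204141968 31.348635563626885 [ 0.42256703 -0.39958603 -1.36184101] [ 0.03225961 -0.00167208 -0.03232614]
```

View pics/g2.png

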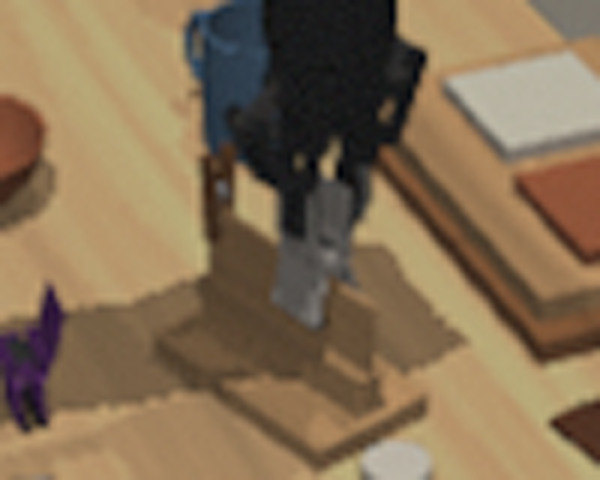

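Request:
drive_tool:
  commands: "0 0 0.06 0 0 0 20; 0 0 0.12 0 0 0 20; 0 0 0.18 0 0 0 20; 0 0 0.18 0 0 0 20; 0 0 0.18 0 0 0 20; 0 0 0.12 0 0 0 20; 0 0 0.06 0 0 0 20; 0 0 0 0 0 0 20"

```text
time_s: 7.32
eef_pos: [593.8, 125.0, 244.9]
ee_rot: [0.001, 0.593, 0.805, 0.001]
force: [0.1, 0.5, -0.8]
grip_width: 0.338
grip_force: 31.4
```

Request:
drive_tool:
  commands: "0 -0.1 0 0 0 0 20; 0.01 -0.2 0 0 0 -0.01 20; 0.01 -0.25 0 0 0 -0.01 20; 0.01 -0.25 0 0 0 -0.01 20; 0.01 -0.25 0 0 0 -0.01 20; 0.01 -0.25 0 0 0 -0.01 20; 0.01 -0.25 0 0 0 -0.01 20; 0.01 -0.25 0 0 0 -0.01 20; 0.01 -0.25 0 0 0 -0.01 20; 0.01 -0.25 0 0 0 -0.01 20; 0.01 -0.25 0 0 0 -0.01 20; 0.01 -0.25 0 0 0 -0.01 20; 0.01 -0.25 0 0 0 -0.01 20; 0 -0.25 0 0 0 0 20; 0 -0.15 0 0 0 0 20; 0 -0.06 0 0 0 0 20; 0 0 0 0 0 0 20; 0 0 0 0 0 0 20; 0 0 0 0 0 0 20"

```text
time_s: 8.9
eef_pos: [605.5, -224.7, 243.3]
ee_rot: [-0.0, 0.63, 0.777, 0.0]
force: [-0.9, 0.5, -0.1]
grip_width: 0.339
grip_force: 31.4
```

```bash
python3 - <<'E'
from h import *
s=sense(); print(s["time_s"],s["eef_pos"],s["ee_rot"],s["grip_width"],s["grip_force"],s["force"])
p=capture("side"); q=capture("top")
for n,c in(("side",p),("top",q)):
    cv2.imwrite(f"pics/raw_{n}.png",c["pixels"])
    print(n,"board mid",proj(c,[605.1,-225.6,150]).round(1),"ends",proj(c,[605.1-75*.2143,-225.6+75*.977,150]).round(1),proj(c,[605.1+75*.2143,-225.6-75*.977,150]).round(1),
    [(b["position"],b["confidence"]) for b in boxes_of(c,"clip")])
    t=s["eef_pos"]; print("pred clip orig, tips",proj(c,t-[0,0,27]).round(1),proj(c,t-[0,0,69]).round(1))
cv2.imwrite("pics/h1.png",np.hstack([cv2.resize(p["pixels"][140:250,330:420],None,fx=5,fy=5,interpolation=cv2.INTER_CUBIC),cv2.resize(q["pixels"][90:200,310:370],None,fx=5,fy=5,interpolation=cv2.INTER_CUBIC)]))
E
```

```text
8.9 [ 605.54054845 -224.74713092  243.30524365] [-1.55394692e-04  6.29535522e-01  7.76971681e-01  9.53788038e-05] 0.3394206073011463 31.38741879723966 [-0.94082026  0.49981648 -0.11321258]
side board mid [386.2 204.5] ends [369.7 191.2] [404.  218.7] [([384.6, 192.8], 0.6), ([282.3, 170.9], 0.5)]
pred clip orig, tips [388.3 186.4] [386.9 197.8]
top board mid [335.  138.7] ends [307.2 149.7] [362.4 127.9] [([346.2, 179.6], 0.3)]
pred clip orig, tips [335.6 128.7] [334.9 135.1]
```

View pics/h1.png

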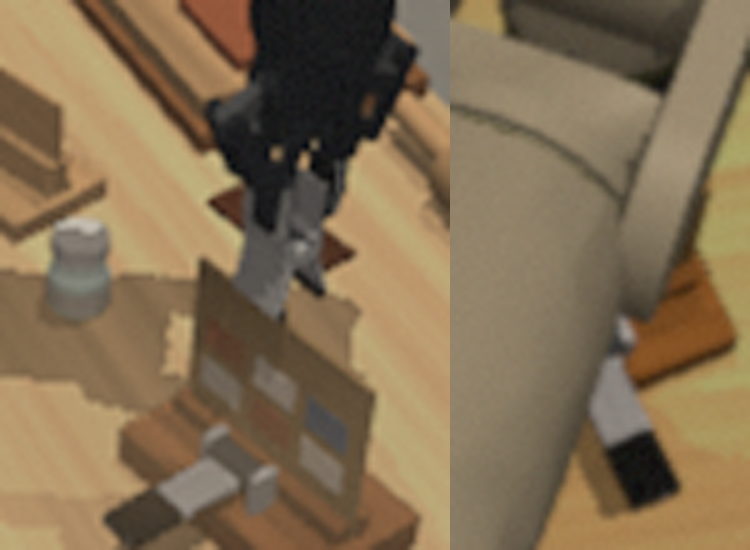

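```bash
python3 - <<'E'
from h import *
p=capture("side"); t=np.array([605.5,-224.9,243.3]); c,s=np.cos(.216),np.sin(.216)
for d in(-24,-28,-32):
  for n,X in dict(barrel=(0,-20,0),fj_near=(-14,-20,-42),fj_far=(-14,20,-42),bj_near=(14,-20,-42),fw_near=(-15,-18,44),bw_near=(15,-18,44)).items():
    W=t+[0,0,d]+np.array([c*X[0]-s*X[1],s*X[0]+c*X[1],X[2]])
    u=proj(p,W); print(d,n,((u-[330,140]+.5)*5-.5).round(0))
E
```

```text
-24 barrel [318. 248.]
-24 fj_near [292. 315.]
-24 fj_far [246. 278.]
-24 bj_near [329. 297.]
-24 fw_near [303. 193.]
-24 bw_near [344. 173.]
-28 barrel [317. 254.]
-28 fj_near [292. 320.]
-28 fj_far [245. 284.]
-28 bj_near [328. 302.]
-28 fw_near [302. 199.]
-28 bw_near [344. 179.]
-32 barrel [317. 259.]
-32 fj_near [291. 326.]
-32 fj_far [245. 289.]
-32 bj_near [328. 307.]
-32 fw_near [302. 205.]
-32 bw_near [343. 185.]
```

```bash
python3 - <<'E'
import cv2
cv2.imwrite("pics/h2.png",cv2.resize(cv2.imread("pics/raw_side.png")[170:225,360:410],None,fx=10,fy=10,interpolation=cv2.INTER_CUBIC))
E
```

```text
(no output)
```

View pics/h2.png

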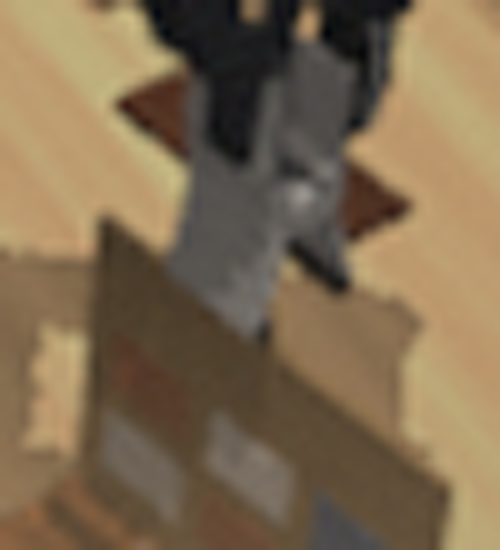

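The clip is held open above the board's top edge, in line within a few mm, and the lever is down. I'll lower it slowly.

Request:
drive_tool:
  commands: "0 0 -0.06 0 0 0 20; 0 0 -0.06 0 0 0 20; 0 0 -0.06 0 0 0 20; 0 0 -0.06 0 0 0 20; 0 0 -0.06 0 0 0 20; 0 0 -0.06 0 0 0 20; 0 0 -0.06 0 0 0 20; 0 0 0 0 0 0 20; 0 0 0 0 0 0 20; 0 0 0 0 0 0 20"

```text
time_s: 9.98
eef_pos: [605.5, -226.1, 201.6]
ee_rot: [0.0, 0.63, 0.777, 0.0]
force: [-0.9, 0.2, -0.0]
grip_width: 0.338
grip_force: 31.4
```

```bash
python3 - <<'E'
from h import *
f=[]
ps=[]
for i in range(4):
    ps.append(capture("side")); s=sense(); f.append(s["force"])
print(s["time_s"],s["eef_pos"],s["ee_rot"],s["grip_width"],np.mean(f,0),s["wrist_torque"])
im=np.mean([p["pixels"].astype(float) for p in ps],0); im=np.clip(im*1.3,0,255).astype(np.uint8)
cv2.imwrite("pics/i1.png",cv2.resize(im[170:228,360:420],None,fx=10,fy=10,interpolation=cv2.INTER_CUBIC))
E
```

```text
10.1833 [ 605.49701912 -226.07373788  201.62918282] [2.99197566e-04 6.30059288e-01 7.76546972e-01 6.46361373e-05] 0.339733216616663 [ 0.20426396  0.00423584 -0.58725981] [0.04408892 0.00393737 0.02502854]
```

View pics/i1.png

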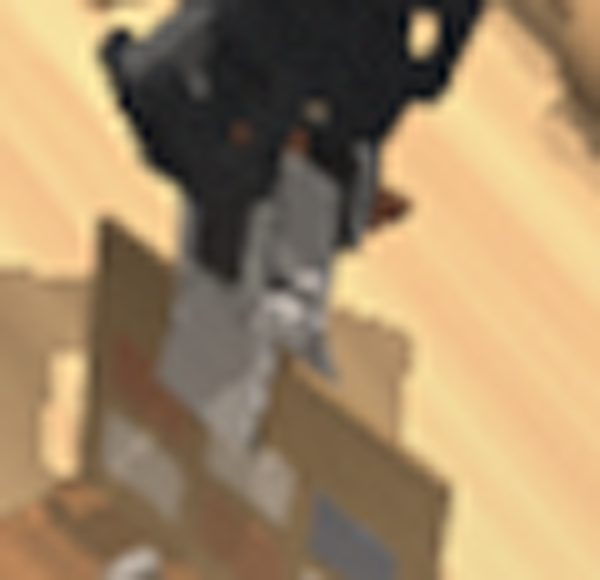

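The last picture shows the open clip straddling the board. The front jaw is before its face, with the tip at about (250,452). The back jaw is behind it at about (335,375), and the edge is roughly 22 mm above the tips near mid-gap. I'll make a small centring shift along the edge, raise it 4 mm for margin, and hand in.

Request:
drive_tool:
  commands: "0 0 0.02 0 0 0 20; 0.007 -0.02 0.02 0 0 0 20; 0.007 -0.02 0 0 0 0 20; 0.006 -0.02 0 0 0 0 20; 0 0 0 0 0 0 20; 0 0 0 0 0 0 20; 0 0 0 0 0 0 20; 0 0 0 0 0 0 20; 0 0 0 0 0 0 20; 0 0 0 0 0 0 20"

```text
time_s: 11.02
eef_pos: [607.4, -232.0, 205.3]
ee_rot: [-0.0, 0.63, 0.777, -0.0]
force: [-1.0, 0.3, -1.7]
grip_width: 0.341
grip_force: 31.4
```

```bash
python3 - <<'E'
from rig import *
s=sense(); print(s["time_s"],s["eef_pos"],s["grip_width"],s["grip_force"],s["force"],s["wrist_torque"])
print(finish_job())
E
```

```text
11.0167 [ 607.39460229 -231.97207418  205.27574604] 0.3406717936165828 31.382991475984454 [-0.99462415  0.28456525 -1.7024319 ] [0.04398535 0.01903025 0.04881983]
the job is handed in; nothing more can be done
None
```

I handed the job in at 11.0 s with the lever pressed to its stop and the clip still gripped, squeezed wide open, around the middle of the board's top edge. The verdict wasn't reported; from the images I estimate the clip is within a few mm of mid-gap, with the edge about 18 mm above the jaw tips.

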